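# Tighten the test chamber's cover crosswise

## Task

Tighten the four wing bolts of the shielded test chamber's cover clockwise, evenly and crosswise: in a first pass bring each bolt to a turning torque of about 0.24 N m, always following a bolt with the one diagonally opposite, and only when all four have that, go round crosswise once more and bring each to about 0.34 N m. Never put more than 0.43 N m on a bolt or press hard on the cover, leave the things lying around the chamber where they are, and let go of the bolts at the end.

Things in the scene. Friction and masses are not known exactly. Their poses are not given: they have to be found in the camera images.
- chamber: shielded aluminium test box fixed to the bench, 190 x 170 mm at its foot; origin: centre of its underside, on the bench, z up; cover's top face 66 mm above it. Bolts alike: each first turns with a steady drag of 0.16 N m; after 0.15 to 0.8 rad (differs per bolt, cannot be seen) it bites, and the torque then climbs by about 0.4 N m per further rad
- cover: flat aluminium cover plate, 176 x 156 x 12 mm, held by the four bolts, does not move; origin: centre of its top face. Two brass connectors, 14 mm thick and tall, stand on it 18 mm either side of its middle along x. Torques are those while turning: a bolt held at rest may show up to 0.32 N m less (friction), but shows the same rise after the bite
- bolt_a: wing bolt at the -x, -y corner of the cover (62, 52 mm from its middle), diagonal to bolt_c. Wing: steel bar 38 mm long (own x), 10 mm thick (own y), from 9 to 35 mm above the cover, over a 22 mm collar; can be pinched across its thickness from above. Origin on its axis at the cover's top face, z up. Turns about z only, in place; clockwise from above tightens; stays where released
- bolt_b: wing bolt at the +x, -y corner of the cover (62, 52 mm from its middle), diagonal to bolt_d. Wing: steel bar 38 mm long (own x), 10 mm thick (own y), from 9 to 35 mm above the cover, over a 22 mm collar; can be pinched across its thickness from above. Origin on its axis at the cover's top face, z up. Turns about z only, in place; clockwise from above tightens; stays where released
- bolt_c: wing bolt at the +x, +y corner of the cover (62, 52 mm from its middle), diagonal to bolt_a. Wing: steel bar 38 mm long (own x), 10 mm thick (own y), from 9 to 35 mm above the cover, over a 22 mm collar; can be pinched across its thickness from above. Origin on its axis at the cover's top face, z up. Turns about z only, in place; clockwise from above tightens; stays where released
- bolt_d: wing bolt at the -x, +y corner of the cover (62, 52 mm from its middle), diagonal to bolt_b. Wing: steel bar 38 mm long (own x), 10 mm thick (own y), from 9 to 35 mm above the cover, over a 22 mm collar; can be pinched across its thickness from above. Origin on its axis at the cover's top face, z up. Turns about z only, in place; clockwise from above tightens; stays where released
- small_board: green circuit board, 50 x 70 x 5 mm, loose, lying just beyond the chamber; a bystander, to be left alone. Origin: under its centre on the bench, z up
- screwdriver: screwdriver, 170 mm long, lying beside the chamber; a bystander, to be left alone. Origin: under its centre on the bench, z up
- marker: black marker pen, 130 mm long, 15 mm thick, lying between robot and chamber; a bystander, to be left alone. Origin: under its centre on the bench, z up
- board_stack: stack of green circuit boards, 140 x 110 x 15 mm; a bystander, to be left alone. Origin: under its centre on the bench, z up
- parts_tray: open white tray, 140 x 100 x 45 mm; a bystander, to be left alone. Origin: under its centre on the bench, z up

How it is judged:
By the outcome, as a careful person would: the job done as asked, in the order asked, and still so for the second after the job is handed in, with the robot touching nothing.
It also fails if it takes over 72 s, if anything falls off the work surface, if the arm or the gripper's body presses on something with over 40 N, if the wrist force passes 120 N, or if a joint passes its speed limit or range.

## Robot

A 7-joint arm with a two-finger parallel gripper is mounted at the origin on the work surface. World frame = base frame: x ahead of the robot, y to its left, z up, the work surface at z = 0. Lengths are in m, angles in degrees, forces in N, time in s.
With the tool pointing down it reaches from about 0.425 to 0.875 m from the base axis. Payload 4.7 kg.
Tool frame: the origin (TCP) lies at the very end of the fingers, on their centre line; the grasp point (between the pads) lies 19 mm behind it; z points along the fingers, y is the line along which they close (so a half turn about z gives the same grasp; the last joint's range is limited). The gripper opens to 87 mm and grips with 3 to 60 N. Pads are 19 mm wide; open, the fingers measure 117 mm over their backs; the gripper's body (75 mm by 190 mm) begins 51 mm behind the grasp point.
Start: joints at [-70.64, 18.392, -4.016, 83.108, 1.295, 78.541, -3.26], TCP at [0.207, 0.616, 0.223] pointing down, gripper open.
Joint ranges: [-163.93, 163.93], [-17.29, 119.83], [-79.2, 71.16], [3.27, 140.29], [-89.18, 269.18], [5.43, 117.66], [-154.24, 154.24]. Speed limits (degrees/s): [147.25, 147.25, 180, 180, 180, 180, 180].

## Interface

Orientations are given as [roll, pitch, yaw] about the fixed x, y, z axes, in that order (R = Rz(yaw) Ry(pitch) Rx(roll)).
In Python, from cell import get_obs, eyes, env gives the robot as it stands.
- The arm moves only by the tool servo_tool, never from a script. Its argument "series" is a list that holds one entry, the list of rows, each a list of 7 numbers: the shift along the tool's x, y, z in units of 300 mm (1.0 is 300 mm), then the turn, a rotation vector about the tool's x, y, z in units of pi rad (1.0 is pi rad), then the opening, from 0 (shut) to 1 (fully open). In form: [[[tx, ty, tz, wx, wy, wz, gripper], ...]]. A call has 1 to 12 rows; each row is the pose to reach, as a shift and turn from the pose commanded when the call began, along the tool's axes at that moment, turning the shorter way round; what a row does not reach only later rows make up. A row lasts 1/12 s, in which the tool goes at most 41.7 mm and 7.16 degrees, less where a joint would pass 70% of its speed; a pose out of reach is approached as far as the arm can. A call with a number of a shift or a turn outside -1 to 1 is refused whole. A call with a gripper value outside its range is refused whole. The fingers move at their own pace and stop on an object; "grip_force" is the grip in N (left out, the last holds). Time passes only in rows, so rows that repeat a pose let the fingers close. It gives the time, the measured TCP pose, the force, the opening and the grip force at its end, in the units of the state.
- get_obs(): the state, without advancing time (a new reading comes with each control period).
- eyes.read_camera(name): name is "scene" or "side" or "wrist"; returns a dict with "frame" (400x640x3 uint8, red, green, blue), "depth" (400x640 float32, m along the optical axis (not along the pixel's ray), 0 where there is no reading), "fx", "fy", "cx", "cy" (pixels), "origin" and "rotation" of the camera in the world; the wrist camera has in their place "mount" (4x4, takes a point from camera to tool coordinates, whose origin is the TCP and whose axes are the flange's). Camera axes: x right, y down, z forward; pixel columns grow to the right and rows downward; lengths in m; the calibration is good to about 2 mm. A picture is of the moment at which its call begins: read the wrist's pose just before it.
- env.sign_off(): hands the job in; it is judged then, once.
The state is a dict: "time_s": time; "qpos": joint angles; "joint_velocities": joint speeds; "effort": joint torques, N m; "tool_pos": TCP position; "tool_rot": TCP orientation; "force": force on the tool from outside, world axes, zero at the start; "wrist_torque": the same for the moment, N m; "grip_width": finger opening in m; "grasp_force": force on a finger pad.
Only numpy, scipy, OpenCV 4.12 (cv2) and the standard library are available. Lean on these libraries where they do the work, as an engineer would, in place of code of your own. Each camera call takes 0.05 s, during which the arm holds its last target. There are 200 camera calls.

## Working session

There is one attempt and no reset: what is moved stays moved. The work goes in short steps, Python scripts to look and compute and a tool call to move; the robot and the scene stay as the last step left them, time stands still between calls to the robot, and variables do not carry over. Pictures are saved under pics/ and viewed, at most 10 in all, crops included, and the job is handed in when it is done.

Besides the shell and the picture viewer there is one more tool, called after "Request:" as name(argument=value, ...) on one line, values as JSON. servo_tool: Moves the arm, as the interface text tells. Shifts and turns lie within -1 to 1; 1 stands for 300 mm of shift or pi rad of turn. Its arguments: {"type":"object","properties":{"series":{"type":"array"},"grip_force":{"type":"number"}},"required":["series"]}

```bash
ls; mkdir -p pics
python3 - <<'E'
from cell import get_obs, eyes, env
import cv2,numpy as np
o=get_obs()
for k in o: print(k,np.round(o[k],4))
for n in ["scene","side"]:
    c=eyes.read_camera(n); cv2.imwrite(f"pics/{n}0.png",c["frame"][:,:,::-1])
    np.savez(f"pics/{n}0.npz",**c)
    print(n,c["fx"],c["fy"],c["cx"],c["cy"],np.round(c["origin"],3),np.round(c["rotation"],3).tolist())
E
```

```text
pics
time_s 0.0
qpos [-70.6401  18.4386  -4.0142  83.1734   1.2935  78.5397  -3.2592]
joint_velocities [ 0.0499 -0.0004  0.0926 -0.0148 -0.0973  0.0576  0.0324]
effort [-1.00000e-04 -4.91300e+01 -4.04000e-01 -3.12521e+01 -6.39000e-02
  4.40000e-02  2.00000e-04]
tool_pos [0.2067 0.6157 0.2215]
tool_rot [-1.798935e+02  4.500000e-03  1.614490e+02]
force [-0.8927 -0.061   0.3217]
wrist_torque [ 0.033   0.0833 -0.011 ]
grasp_force 0.0
grip_width 0.0872
scene 428.0078483458005 428.0078483458005 319.6652603461056 198.17902556370544 [1.067 0.731 0.966] [-135.166, -0.742, 144.854]
side 468.671965341482 468.671965341482 322.7961152316178 196.39917057689087 [-0.133 -0.868  0.698] [-119.256, -1.077, -35.169]
```

View pics/scene0.png

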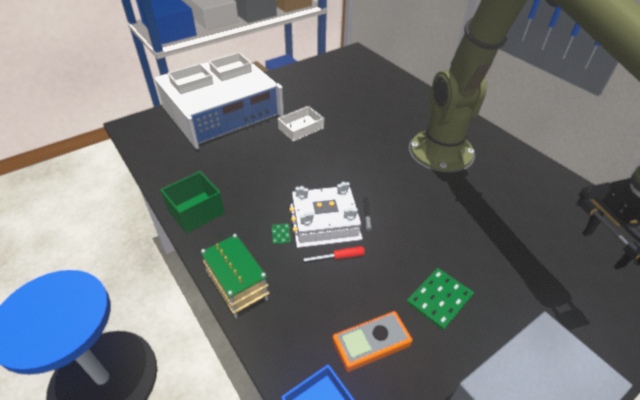

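View pics/side0.png

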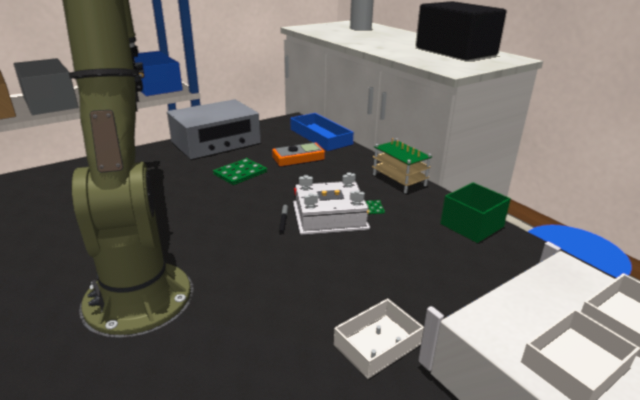

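Scene: chamber at about (325,213), four wing bolts at (306,194), (343,187), (351,213), (308,220); the marker is right of it at (367,213), screwdriver below at (335,255), small board left at (281,233). Side view shows the chamber at (331,205). I measure from the depth cloud.

```bash
cat > h.py <<'E'
import numpy as np,cv2
from scipy.spatial.transform import Rotation as R
def cloud(c,T=None):
    d=c["depth"]; v,u=np.indices(d.shape)
    P=np.stack([(u-c["cx"])/c["fx"]*d,(v-c["cy"])/c["fy"]*d,d],-1)
    if T is None:
        return P@R.from_euler('xyz',c["rotation"],degrees=True).as_matrix().T+c["origin"]
    return P@T[:3,:3].T+T[:3,3]
E
python3 - <<'E'
from h import *
for n in ["scene","side"]:
    c=np.load(f"pics/{n}0.npz"); P=cloud(c); ok=c["depth"]>0
    print(n,"table z",np.median(P[ok&(abs(P[...,2])<.02)][:,2]))
    m=ok&(P[...,0]>.4)&(P[...,0]<.8)&(abs(P[...,1])<.25)
    cov=m&(abs(P[...,2]-.066)<.005)
    k,lab,st,_=cv2.connectedComponentsWithStats(cov.astype(np.uint8)); i=1+st[1:,4].argmax()
    q=P[lab==i][:,:2].astype(np.float32); print("cover",len(q),cv2.minAreaRect(q),np.median(P[lab==i][:,2]))
    top=m&(P[...,2]>.085)&(P[...,2]<.11)
    k,lab,st,_=cv2.connectedComponentsWithStats(top.astype(np.uint8))
    for i in range(1,k):
        if st[i,4]>5:
            p=P[lab==i]; cc,s,vt=np.linalg.svd(p[:,:2]-p[:,:2].mean(0),full_matrices=False)
            print(st[i,:],p.mean(0).round(4),p.max(0).round(3),p.min(0).round(3),np.degrees(np.arctan2(vt[0,1],vt[0,0])).round(1))
E
```

```text
scene table z -0.0006122982143469402
cover 1898 ((0.5504798293113708, 0.04438714683055878), (0.15900152921676636, 0.17557619512081146), 64.33611297607422) 0.06562386406988013
[204 177  16  19  49] [ 0.7887 -0.1992  0.0887] [ 0.798 -0.158  0.092] [ 0.783 -0.247  0.085] 91.0
[337 182  12   9  74] [0.4743 0.0261 0.0961] [0.491 0.034 0.106] [0.457 0.014 0.085] -17.8
[295 187  13   8  79] [ 0.5849 -0.0272  0.0958] [ 0.598 -0.013  0.106] [ 0.57  -0.047  0.085] 131.9
[344 207  14   8  83] [0.5185 0.1196 0.0961] [0.535 0.131 0.106] [0.499 0.106 0.086] -31.9
[300 212  13  10  82] [0.6301 0.0657 0.0962] [0.648 0.073 0.105] [0.611 0.057 0.085] -13.2
side table z -0.0012663925764589967
cover 1366 ((0.5462782382965088, 0.04208119958639145), (0.16338123381137848, 0.17609582841396332), 64.47357940673828) 0.0649032328514379
[342 173  13   9  80] [0.6227 0.0601 0.0945] [0.643 0.073 0.105] [0.604 0.053 0.085] 165.7
[299 175  13   8  80] [0.5116 0.1142 0.0944] [0.528 0.128 0.104] [0.494 0.102 0.085] 148.5
[350 190  14   9  96] [ 0.5783 -0.0338  0.095 ] [ 0.591 -0.015  0.104] [ 0.563 -0.049  0.085] 132.8
[304 193  14   9  92] [0.4669 0.0197 0.095 ] [0.486 0.029 0.104] [0.45  0.011 0.086] 164.3
[444 193  29  17  77] [ 0.7843 -0.2022  0.0879] [ 0.799 -0.16   0.092] [ 0.778 -0.25   0.085] -89.4
```

Request:
servo_tool(series=[[[-0.84,-0.72,-0.13,0,0,0,0.5],[-0.84,-0.72,-0.13,0,0,0,0.5],[-0.84,-0.72,-0.13,0,0,0,0.5],[-0.84,-0.72,-0.13,0,0,0,0.5],[-0.84,-0.72,-0.13,0,0,0,0.5],[-0.84,-0.72,-0.13,0,0,0,0.5],[-0.84,-0.72,-0.13,0,0,0,0.5],[-0.84,-0.72,-0.13,0,0,0,0.5],[-0.84,-0.72,-0.13,0,0,0,0.5]]], grip_force=60)

```text
time_s: 0.85
tool_pos: [0.3829, 0.3229, 0.2627]
tool_rot: [-179.9, 0.2, 160.7]
force: [0.0, 0.1, 0.8]
grip_width: 0.0443
grasp_force: 0.0
```

Request:
servo_tool(series=[[[-0.84,-0.72,-0.13,0,0,0,0.5],[-0.84,-0.72,-0.13,0,0,0,0.5],[-0.84,-0.72,-0.13,0,0,0,0.5],[-0.84,-0.72,-0.13,0,0,0,0.5],[-0.84,-0.72,-0.13,0,0,0,0.5],[-0.84,-0.72,-0.13,0,0,0,0.5],[-0.84,-0.72,-0.13,0,0,0,0.5],[-0.84,-0.72,-0.13,0,0,0,0.5],[-0.84,-0.72,-0.13,0,0,0,0.5],[-0.84,-0.72,-0.13,0,0,0,0.5],[-0.84,-0.72,-0.13,0,0,0,0.5]]])

```text
time_s: 1.77
tool_pos: [0.5469, 0.0471, 0.3]
tool_rot: [180.0, -0.1, 161.4]
force: [-0.7, 0.9, 0.3]
grip_width: 0.0438
grasp_force: 0.0
```

Run:
```python
from h import *
from cell import get_obs, eyes
o=get_obs(); c=eyes.read_camera("wrist")
cv2.imwrite("pics/w1.png",c["frame"][:,:,::-1])
T=np.eye(4);T[:3,:3]=R.from_euler('xyz',o["tool_rot"],degrees=True).as_matrix();T[:3,3]=o["tool_pos"]
print(np.round(c["mount"],3).tolist()); T=T@c["mount"]
np.savez("pics/w1.npz",T=T,**c)
P=cloud(c,T); m=c["depth"]>0
print(np.round(o["wrist_torque"],3),np.round(o["qpos"],1),o["time_s"])
m&=(np.hypot(P[...,0]-.548,P[...,1]-.043)<.16)
top=m&(abs(P[...,2]-.101)<.006)
k,lab,st,_=cv2.connectedComponentsWithStats(top.astype(np.uint8))
for i in range(1,k):
    if st[i,4]>30:
        p=P[lab==i]; r=cv2.minAreaRect(p[:,:2].astype(np.float32)); s=np.linalg.svd(p[:,:2]-p[:,:2].mean(0),full_matrices=False)[2][0]
        print(st[i],np.median(p,0).round(4),np.round(r[0],4),np.round(r[1],4),round(r[2],1),"pca",np.degrees(np.arctan2(s[1],s[0])).round(1))
cov=m&(abs(P[...,2]-.066)<.004); r=cv2.minAreaRect(P[cov][:,:2].astype(np.float32)); print(r,np.median(P[cov][:,2]))
```

```text
[[-0.0, -0.963, -0.271, 0.075], [1.0, -0.0, 0.0, 0.001], [-0.0, -0.271, 0.963, -0.162], [0.0, 0.0, 0.0, 1.0]]
[ 0.048  0.024 -0.021] [-33.5   4.3  27.6  91.5  -2.   84.7  65.7] 1.7667
[268 102  13  35 322] [0.4699 0.0257 0.1013] [0.4703 0.0253] [0.0136 0.0376] 68.0 pca -15.2
[356 115  17  33 313] [0.5151 0.1186 0.1014] [0.5156 0.1189] [0.0131 0.0374] 60.9 pca -33.4
[257 207  19  27 220] [ 0.5788 -0.0255  0.1015] [ 0.5813 -0.0284] [0.0132 0.0369] 49.7 pca -50.0
[343 216  11  29 238] [0.6242 0.0653 0.1013] [0.6261 0.0647] [0.0126 0.0367] 70.8 pca -13.9
((0.5487069487571716, 0.045002199709415436), (0.15621839463710785, 0.17594082653522491), 64.2117919921875) 0.06616832188209573
```

View pics/w1.png

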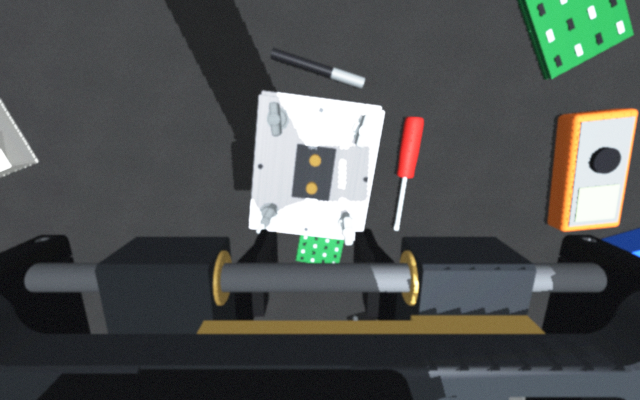

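The wrist picture shows the cover at about (318,165) with wings at (276,119), (361,129), (267,215), (347,230); the marker (318,68), screwdriver (408,170) and small board (320,250) are all clear of the bolts' reach. I refine the wing angles.

Run:
```python
from h import *
c=np.load("pics/w1.npz"); P=cloud(c,c["T"])
B=dict(a=(.4703,.0252),b=(.5819,-.0288),c=(.6271,.0648),d=(.5155,.1188))
for n,b in B.items():
    near=np.hypot(P[...,0]-b[0],P[...,1]-b[1])<.024
    for t in (.002,.003,.02):
        p=P[near&(abs(P[...,2]-.1013)<t)]if t<.01 else P[near&(P[...,2]>.085)]
        q=p[:,:2].astype(np.float32); r=cv2.minAreaRect(cv2.convexHull(q)); s=np.linalg.svd(q-q.mean(0),full_matrices=False)[2][0]
        print(n,t,len(q),np.round(r[0],4),np.round(r[1],4),round(r[2],1),"pca",np.degrees(np.arctan2(s[1],s[0])).round(1))
g=cv2.resize(c["frame"][90:250,240:390],None,fx=4,fy=3.75,interpolation=cv2.INTER_CUBIC); cv2.imwrite("pics/w1c.png",g[:,:,::-1])
```

```text
a 0.002 181 [0.4699 0.0259] [0.0121 0.0364] 67.3 pca -15.4
a 0.003 259 [0.4702 0.025 ] [0.013  0.0372] 81.5 pca -15.5
a 0.02 349 [0.4703 0.0253] [0.0136 0.0376] 68.0 pca -15.3
b 0.002 123 [ 0.5816 -0.028 ] [0.0117 0.0369] 49.8 pca -49.7
b 0.003 182 [ 0.5813 -0.0284] [0.0131 0.0368] 50.5 pca -49.9
b 0.02 241 [ 0.5814 -0.0284] [0.0131 0.0372] 45.0 pca -49.6
c 0.002 135 [0.6264 0.0646] [0.0122 0.0359] 81.6 pca -14.3
c 0.003 193 [0.6263 0.0646] [0.0126 0.0362] 70.8 pca -14.0
c 0.02 270 [0.6261 0.0647] [0.0126 0.0367] 70.8 pca -13.7
d 0.002 172 [0.5149 0.1181] [0.0111 0.0367] 56.9 pca -34.4
d 0.003 254 [0.5157 0.1189] [0.0131 0.0371] 61.7 pca -33.5
d 0.02 4834 [0.5222 0.121 ] [0.0313 0.0426] 40.5 pca -118.3
```

View pics/w1c.png

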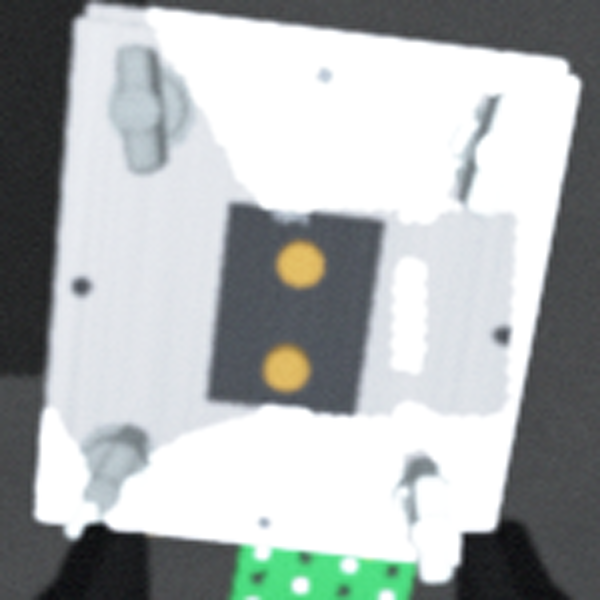

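Photo: wing a (138,110), d (478,150), b (110,465), c (425,510) in the crop; angles by PCA are consistent. Next I compute the move to bolt a.

```bash
cat >> h.py <<'E'
B=dict(a=(.4703,.0252),b=(.5819,-.0288),c=(.6271,.0648),d=(.5155,.1188))
def tell(goals):
    from cell import get_obs
    o=get_obs(); Rc=R.from_euler('xyz',o["tool_rot"],degrees=True)
    print("t",round(o["time_s"],2),"pos",np.round(o["tool_pos"],4),"rot",np.round(o["tool_rot"],2),"F",np.round(o["force"],1),"M",np.round(o["wrist_torque"],3),"e7",round(o["effort"][6],3),"q",np.round(o["qpos"],0)[[2,6]],"w",round(o["grip_width"],4),round(o["grasp_force"],1),"v7",np.round(o["joint_velocities"][6],1))
    for p,yaw in goals:
        d=Rc.inv().apply(np.array(p)-o["tool_pos"])/.3
        w=(Rc.inv()*R.from_euler('xyz',[180,0,yaw],degrees=True)).as_rotvec()/np.pi
        print(np.round(d,3).tolist(),np.round(w,4).tolist())
E
python3 - <<'E'
from h import *
tell([((*B['a'],.14),164.6),((*B['a'],.079),164.6)])
E
```

```text
t 1.82 pos [0.5466 0.0481 0.3   ] rot [ 1.7999e+02 -8.0000e-02  1.6157e+02] F [-0.   0.5  0.1] M [-0.008 -0.002  0.033] e7 -0.002 q [28. 66.] w 0.0436 0.0 v7 0.3
[0.216, -0.153, 0.534] [0.0001, -0.0004, -0.0169]
[0.216, -0.153, 0.737] [0.0001, -0.0004, -0.0169]
```

Request:
servo_tool(series=[[[0.216,-0.153,0.45,0,0,-0.017,0.5],[0.216,-0.153,0.45,0,0,-0.017,0.5],[0.216,-0.153,0.45,0,0,-0.017,0.5],[0.216,-0.153,0.45,0,0,-0.017,0.5],[0.216,-0.153,0.55,0,0,-0.017,0.5],[0.216,-0.153,0.6,0,0,-0.017,0.5],[0.216,-0.153,0.66,0,0,-0.017,0.5],[0.216,-0.153,0.71,0,0,-0.017,0.5],[0.216,-0.153,0.737,0,0,-0.017,0.5],[0.216,-0.153,0.737,0,0,-0.017,0.5]]])

```text
time_s: 2.65
tool_pos: [0.4692, 0.0248, 0.0777]
tool_rot: [-179.9, -0.2, 164.7]
force: [-0.3, 0.3, -0.4]
grip_width: 0.0434
grasp_force: 0.0
```

```bash
python3 -c "
from h import *
tell([((*B['a'],.079),164.6)])"
```

```text
t 2.65 pos [0.4692 0.0248 0.0777] rot [-179.92   -0.19  164.67] F [-0.3  0.3 -0.4] M [-0.018  0.047 -0.012] e7 0.061 q [28. 70.] w 0.0434 0.0 v7 -0.4
[-0.003, 0.002, -0.004] [-0.0005, -0.0011, 0.0004]
```

Request:
servo_tool(series=[[[0,0,-0.004,0,0,0,0],[0,0,-0.004,0,0,0,0],[0,0,-0.004,0,0,0,0],[0,0,-0.004,0,0,0,0],[0,0,-0.004,0,0,0,0],[0,0,-0.004,0,0,0,0]]], grip_force=60)

```text
time_s: 3.15
tool_pos: [0.4714, 0.0235, 0.0811]
tool_rot: [180.0, 0.0, 164.5]
force: [0.5, 0.0, -0.1]
grip_width: 0.0116
grasp_force: 0.0
```

```bash
python3 -c "
from h import *
tell([])"
```

```text
t 3.15 pos [0.4714 0.0235 0.0811] rot [1.7997e+02 4.0000e-02 1.6450e+02] F [ 0.5  0.  -0.1] M [-0.052  0.028  0.007] e7 -0.001 q [28. 70.] w 0.0116 0.0 v7 -0.0
```

Request:
servo_tool(series=[[[0,0,0,0,0,0,0],[0,0,0,0,0,0,0],[0,0,0,0,0,0,0],[0,0,0,0,0,0,0]]])

```text
time_s: 3.48
tool_pos: [0.4714, 0.0234, 0.081]
tool_rot: [180.0, 0.0, 164.5]
force: [-0.7, -0.9, 3.9]
grip_width: 0.0097
grasp_force: 60.0
```

```bash
python3 -c "
from h import *
tell([])"
```

```text
t 3.48 pos [0.4714 0.0234 0.081 ] rot [1.7999e+02 2.0000e-02 1.6451e+02] F [-0.7 -0.9  3.9] M [-0.121  0.205  0.052] e7 -0.115 q [28. 70.] w 0.0097 60.0 v7 0.1
```

Request:
servo_tool(series=[[[0,0,0,0,0,0.0,0]]])

```text
time_s: 3.57
tool_pos: [0.4714, 0.0233, 0.081]
tool_rot: [180.0, 0.0, 164.5]
force: [-1.4, -1.4, 4.5]
grip_width: 0.0097
grasp_force: 60.0
```

```bash
python3 -c "
from h import *
tell([])"
```

```text
t 3.57 pos [0.4714 0.0233 0.081 ] rot [1.7999e+02 2.0000e-02 1.6451e+02] F [-1.4 -1.4  4.5] M [-0.155  0.243  0.096] e7 -0.116 q [28. 70.] w 0.0097 60.0 v7 0.0
```

Create o.py:
```python
from cell import get_obs
import numpy as np
o=get_obs(); print(round(o["time_s"],2),"yaw",round(o["tool_rot"][2],2),"Mz",round(o["wrist_torque"][2],3),"e7",round(o["effort"][6],3),"v7",round(o["joint_velocities"][6],1),"F",np.round(o["force"],1),"q",np.round(o["qpos"],0)[[2,6]],round(o["grip_width"],4),np.round(o["tool_pos"],4))
```

```text
(no output)
```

Request:
servo_tool(series=[[[0,0,0,0,0,0.007,0],[0,0,0,0,0,0.014,0],[0,0,0,0,0,0.021,0],[0,0,0,0,0,0.028,0]]])

```text
time_s: 3.9
tool_pos: [0.4714, 0.0232, 0.081]
tool_rot: [180.0, 0.0, 159.4]
force: [-2.2, -0.5, 5.2]
grip_width: 0.0094
grasp_force: 60.0
```

```bash
python3 o.py
```

```text
3.9 yaw 159.36 Mz 0.218 e7 0.107 v7 -14.9 F [-2.2 -0.5  5.2] q [28. 65.] 0.0094 [0.4714 0.0232 0.081 ]
```

Request:
servo_tool(series=[[[0,0,0,0,0,0.007,0],[0,0,0,0,0,0.014,0],[0,0,0,0,0,0.021,0],[0,0,0,0,0,0.028,0]]])

```text
time_s: 4.23
tool_pos: [0.4713, 0.0231, 0.081]
tool_rot: [-180.0, 0.0, 154.3]
force: [-0.6, -2.0, 6.4]
grip_width: 0.0098
grasp_force: 60.0
```

```bash
python3 o.py
```

```text
4.23 yaw 154.31 Mz 0.186 e7 0.106 v7 -14.9 F [-0.6 -2.   6.4] q [28. 60.] 0.0098 [0.4713 0.0231 0.081 ]
```

Request:
servo_tool(series=[[[0,0,0,0,0,0.007,0],[0,0,0,0,0,0.014,0],[0,0,0,0,0,0.021,0],[0,0,0,0,0,0.028,0]]])

```text
time_s: 4.57
tool_pos: [0.4713, 0.023, 0.081]
tool_rot: [-180.0, 0.0, 149.3]
force: [-1.8, -2.2, 6.5]
grip_width: 0.0096
grasp_force: 60.0
```

```bash
python3 o.py
```

```text
4.57 yaw 149.27 Mz 0.173 e7 0.106 v7 -14.9 F [-1.8 -2.2  6.5] q [28. 55.] 0.0096 [0.4713 0.023  0.081 ]
```

Request:
servo_tool(series=[[[0,0,0,0,0,0.007,0],[0,0,0,0,0,0.014,0],[0,0,0,0,0,0.021,0],[0,0,0,0,0,0.028,0]]])

```text
time_s: 4.9
tool_pos: [0.4712, 0.0228, 0.081]
tool_rot: [-180.0, 0.0, 144.2]
force: [-2.6, -3.0, 6.9]
grip_width: 0.0098
grasp_force: 60.0
```

```bash
python3 o.py
```

```text
4.9 yaw 144.22 Mz 0.176 e7 0.105 v7 -14.9 F [-2.6 -3.   6.9] q [28. 50.] 0.0098 [0.4712 0.0228 0.081 ]
```

Request:
servo_tool(series=[[[0,0,0,0,0,0.007,0],[0,0,0,0,0,0.014,0],[0,0,0,0,0,0.021,0],[0,0,0,0,0,0.028,0]]])

```text
time_s: 5.23
tool_pos: [0.4711, 0.0227, 0.081]
tool_rot: [-180.0, 0.0, 139.2]
force: [-1.2, -2.1, 6.5]
grip_width: 0.0096
grasp_force: 60.0
```

```bash
python3 o.py
```

```text
5.23 yaw 139.18 Mz 0.164 e7 0.087 v7 -14.9 F [-1.2 -2.1  6.5] q [29. 45.] 0.0096 [0.4711 0.0227 0.081 ]
```

Request:
servo_tool(series=[[[0,0,0,0,0,0.007,0],[0,0,0,0,0,0.014,0],[0,0,0,0,0,0.021,0],[0,0,0,0,0,0.028,0]]])

```text
time_s: 5.57
tool_pos: [0.471, 0.0227, 0.081]
tool_rot: [-179.9, 0.0, 134.1]
force: [-3.0, -3.3, 6.5]
grip_width: 0.0094
grasp_force: 60.0
```

```bash
python3 o.py
```

```text
5.57 yaw 134.15 Mz 0.152 e7 0.062 v7 -15.0 F [-3.  -3.3  6.5] q [29. 40.] 0.0094 [0.471  0.0227 0.081 ]
```

Request:
servo_tool(series=[[[0,0,0,0,0,0.007,0],[0,0,0,0,0,0.014,0],[0,0,0,0,0,0.021,0],[0,0,0,0,0,0.028,0]]])

```text
time_s: 5.9
tool_pos: [0.4709, 0.0226, 0.0809]
tool_rot: [-179.9, 0.0, 129.1]
force: [-2.7, -2.3, 7.2]
grip_width: 0.0095
grasp_force: 60.0
```

```bash
python3 o.py
```

```text
5.9 yaw 129.11 Mz 0.239 e7 0.034 v7 -15.0 F [-2.7 -2.3  7.2] q [29. 35.] 0.0095 [0.4709 0.0226 0.0809]
```

```bash
cat > rest.py <<'E'
from cell import get_obs, eyes
import numpy as np
M=[];E=[]
for i in range(8):
    eyes.read_camera("wrist"); o=get_obs(); M.append(o["wrist_torque"][2]);E.append(o["effort"][6])
print("rest",round(o["time_s"],2),np.round(M,3),"mean",np.mean(M[2:]).round(3),"e7",np.round(E,3),"yaw",round(o["tool_rot"][2],2))
E
python3 rest.py
```

```text
rest 6.3 [0.268 0.175 0.101 0.145 0.194 0.134 0.16  0.144] mean 0.146 e7 [-0.251 -0.31  -0.183 -0.151 -0.146 -0.146 -0.146 -0.146] yaw 129.15
```

Request:
servo_tool(series=[[[0,0,0,0,0,0.005,0],[0,0,0,0,0,0.01,0],[0,0,0,0,0,0.01,0.4],[0,0,0,0,0,0.01,0.4],[0,0,0,0,0,0.01,0.4],[0,0,0,0,0,0.01,0.4],[0,0,0,0,0,0.01,0.4],[0,0,-0.1,0,0,0.01,0.4],[0,0,-0.2,0,0,0.01,0.4],[0,0,-0.2,0,0,0.01,0.4],[0,0,-0.2,0,0,0.01,0.4]]])

```text
time_s: 7.22
tool_pos: [0.4725, 0.0238, 0.1422]
tool_rot: [179.8, 0.1, 127.4]
force: [-0.5, 0.8, 0.1]
grip_width: 0.035
grasp_force: 0.0
```

```bash
python3 -c "
from h import *
tell([((*B['c'],.14),166),((*B['c'],.08),166)])"
```

```text
t 7.22 pos [0.4725 0.0238 0.1422] rot [1.7978e+02 6.0000e-02 1.2743e+02] F [-0.5  0.8  0.1] M [-0.037  0.028 -0.036] e7 -0.027 q [29. 31.] w 0.035 0.0 v7 0.1
[-0.205, 0.492, 0.009] [0.001, 0.0007, -0.2143]
[-0.204, 0.491, 0.209] [0.001, 0.0007, -0.2143]
```

Request:
servo_tool(series=[[[-0.204,0.491,0.0,0,0,-0.2143,0.5],[-0.204,0.491,0.0,0,0,-0.2143,0.5],[-0.204,0.491,0.0,0,0,-0.2143,0.5],[-0.204,0.491,0.0,0,0,-0.2143,0.5],[-0.204,0.491,0.0,0,0,-0.2143,0.5],[-0.204,0.491,0.0,0,0,-0.2143,0.5],[-0.204,0.491,0.0,0,0,-0.2143,0.5],[-0.204,0.491,0.05,0,0,-0.2143,0.5],[-0.204,0.491,0.05,0,0,-0.2143,0.5],[-0.204,0.491,0.05,0,0,-0.2143,0.5]]])

```text
time_s: 8.05
tool_pos: [0.6239, 0.0642, 0.1243]
tool_rot: [-179.9, -0.2, 165.9]
force: [1.2, -0.4, -0.4]
grip_width: 0.0433
grasp_force: 0.0
```

```bash
python3 -c "
from h import *
tell([((*B['c'],.08),166)])"
```

```text
t 8.05 pos [0.6239 0.0642 0.1243] rot [-1.7994e+02 -1.6000e-01  1.6592e+02] F [ 1.2 -0.4 -0.4] M [-0.014 -0.04  -0.04 ] e7 -0.002 q [26. 75.] w 0.0433 0.0 v7 0.2
[-0.01, 0.005, 0.148] [-0.0003, -0.0009, -0.0004]
```

Request:
servo_tool(series=[[[-0.01,0.005,0.07,0,0,0,0.4],[-0.01,0.005,0.12,0,0,0,0.4],[-0.01,0.005,0.148,0,0,0,0.3],[-0.01,0.005,0.148,0,0,0,0.1],[-0.01,0.005,0.148,0,0,0,0],[-0.01,0.005,0.148,0,0,0,0],[-0.01,0.005,0.148,0,0,0,0],[-0.01,0.005,0.148,0,0,0,0],[-0.01,0.005,0.148,0,0,0,0],[-0.01,0.005,0.148,0,0,0,0],[-0.01,0.005,0.148,0,0,0,0],[-0.01,0.005,0.148,0,0,0,0]]])

```text
time_s: 9.05
tool_pos: [0.6289, 0.063, 0.0825]
tool_rot: [-179.9, 0.1, 165.9]
force: [-1.9, -5.0, 5.6]
grip_width: 0.0095
grasp_force: 60.0
```

```bash
python3 o.py
```

```text
9.05 yaw 165.93 Mz 0.122 e7 -0.046 v7 -0.1 F [-1.9 -5.   5.6] q [25. 76.] 0.0095 [0.6289 0.063  0.0825]
```

Request:
servo_tool(series=[[[0,0,0,0,0,0.007,0],[0,0,0,0,0,0.014,0],[0,0,0,0,0,0.021,0],[0,0,0,0,0,0.028,0]]])

```text
time_s: 9.38
tool_pos: [0.6288, 0.0629, 0.0825]
tool_rot: [-179.9, 0.1, 160.8]
force: [-3.7, -6.2, 4.3]
grip_width: 0.0099
grasp_force: 60.0
```

```bash
python3 o.py
```

```text
9.38 yaw 160.84 Mz 0.179 e7 0.08 v7 -14.1 F [-3.7 -6.2  4.3] q [26. 71.] 0.0099 [0.6288 0.0629 0.0825]
```

Request:
servo_tool(series=[[[0,0,0,0,0,0.007,0],[0,0,0,0,0,0.014,0],[0,0,0,0,0,0.021,0],[0,0,0,0,0,0.028,0]]])

```text
time_s: 9.72
tool_pos: [0.6288, 0.0627, 0.0825]
tool_rot: [-179.9, 0.1, 155.8]
force: [-2.7, -5.3, 5.7]
grip_width: 0.0095
grasp_force: 60.0
```

```bash
python3 o.py
```

```text
9.72 yaw 155.8 Mz 0.172 e7 0.079 v7 -14.2 F [-2.7 -5.3  5.7] q [27. 66.] 0.0095 [0.6288 0.0627 0.0825]
```

Request:
servo_tool(series=[[[0,0,0,0,0,0.007,0],[0,0,0,0,0,0.014,0],[0,0,0,0,0,0.021,0],[0,0,0,0,0,0.028,0]]])

```text
time_s: 10.05
tool_pos: [0.6287, 0.0625, 0.0825]
tool_rot: [-179.9, 0.1, 150.8]
force: [-3.5, -5.9, 5.6]
grip_width: 0.0096
grasp_force: 60.0
```

```bash
python3 o.py
```

```text
10.05 yaw 150.75 Mz 0.208 e7 0.078 v7 -14.1 F [-3.5 -5.9  5.6] q [28. 62.] 0.0096 [0.6287 0.0625 0.0825]
```

Request:
servo_tool(series=[[[0,0,0,0,0,0.007,0],[0,0,0,0,0,0.014,0],[0,0,0,0,0,0.021,0],[0,0,0,0,0,0.028,0]]])

```text
time_s: 10.38
tool_pos: [0.6286, 0.0624, 0.0825]
tool_rot: [-179.9, 0.1, 145.7]
force: [-3.9, -6.1, 6.2]
grip_width: 0.0099
grasp_force: 60.0
```

```bash
python3 o.py
```

```text
10.38 yaw 145.71 Mz 0.183 e7 0.077 v7 -14.0 F [-3.9 -6.1  6.2] q [29. 57.] 0.0099 [0.6286 0.0624 0.0825]
```

Request:
servo_tool(series=[[[0,0,0,0,0,0.007,0],[0,0,0,0,0,0.014,0],[0,0,0,0,0,0.021,0],[0,0,0,0,0,0.028,0]]])

```text
time_s: 10.72
tool_pos: [0.6285, 0.0622, 0.0825]
tool_rot: [-179.9, 0.1, 140.7]
force: [-4.3, -6.5, 6.5]
grip_width: 0.0096
grasp_force: 60.0
```

```bash
python3 o.py
```

```text
10.72 yaw 140.66 Mz 0.191 e7 0.074 v7 -13.9 F [-4.3 -6.5  6.5] q [30. 52.] 0.0096 [0.6285 0.0622 0.0825]
```

Request:
servo_tool(series=[[[0,0,0,0,0,0.007,0],[0,0,0,0,0,0.014,0],[0,0,0,0,0,0.021,0],[0,0,0,0,0,0.028,0]]])

```text
time_s: 11.05
tool_pos: [0.6284, 0.0621, 0.0825]
tool_rot: [-179.9, 0.1, 135.6]
force: [-4.3, -7.2, 6.6]
grip_width: 0.0101
grasp_force: 60.0
```

```bash
python3 o.py
```

```text
11.05 yaw 135.62 Mz 0.212 e7 0.05 v7 -14.0 F [-4.3 -7.2  6.6] q [31. 47.] 0.0101 [0.6284 0.0621 0.0825]
```

Request:
servo_tool(series=[[[0,0,0,0,0,0.007,0],[0,0,0,0,0,0.014,0],[0,0,0,0,0,0.021,0],[0,0,0,0,0,0.028,0]]])

```text
time_s: 11.38
tool_pos: [0.6283, 0.0619, 0.0825]
tool_rot: [-179.9, 0.1, 130.6]
force: [-5.3, -5.9, 6.6]
grip_width: 0.0095
grasp_force: 60.0
```

```bash
python3 o.py
```

```text
11.38 yaw 130.58 Mz 0.216 e7 0.023 v7 -14.0 F [-5.3 -5.9  6.6] q [32. 43.] 0.0095 [0.6283 0.0619 0.0825]
```

Request:
servo_tool(series=[[[0,0,0,0,0,0.007,0],[0,0,0,0,0,0.014,0],[0,0,0,0,0,0.021,0]]])

```text
time_s: 11.63
tool_pos: [0.6282, 0.0619, 0.0825]
tool_rot: [-179.8, 0.1, 126.8]
force: [-5.2, -7.3, 7.2]
grip_width: 0.0095
grasp_force: 60.0
```

```bash
python3 o.py
```

```text
11.63 yaw 126.81 Mz 0.244 e7 0.002 v7 -13.9 F [-5.2 -7.3  7.2] q [32. 39.] 0.0095 [0.6282 0.0619 0.0825]
```

Request:
servo_tool(series=[[[0,0,0,0,0,0,0],[0,0,0,0,0,0,0.4],[0,0,0,0,0,0,0.4],[0,0,0,0,0,0,0.4],[0,0,0,0,0,0,0.4],[0,0,0,0,0,0,0.4],[0,0,-0.1,0,0,0,0.4],[0,0,-0.2,0,0,0,0.4],[0,0,-0.2,0,0,0,0.4],[0,0,-0.2,0,0,0,0.4]]])

```text
time_s: 12.47
tool_pos: [0.6302, 0.0657, 0.1435]
tool_rot: [179.7, 0.1, 127.0]
force: [-0.1, 0.1, -1.2]
grip_width: 0.0344
grasp_force: 0.0
```

```bash
python3 -c "
from h import *
tell([((*B['b'],.125),130.3)])"
```

```text
t 12.47 pos [0.6302 0.0657 0.1435] rot [1.7974e+02 8.0000e-02 1.2697e+02] F [-0.1  0.1 -1.2] M [0.001 0.048 0.04 ] e7 -0.018 q [33. 38.] w 0.0344 0.0 v7 0.0
[-0.155, -0.318, 0.06] [0.0014, 0.0005, -0.0185]
```

Request:
servo_tool(series=[[[-0.155,-0.318,0.0,0,0,-0.0185,0.5],[-0.155,-0.318,0.0,0,0,-0.0185,0.5],[-0.155,-0.318,0.0,0,0,-0.0185,0.5],[-0.155,-0.318,0.06,0,0,-0.0185,0.5],[-0.155,-0.318,0.06,0,0,-0.0185,0.5],[-0.155,-0.318,0.06,0,0,-0.0185,0.5],[-0.155,-0.318,0.06,0,0,-0.0185,0.5],[-0.155,-0.318,0.06,0,0,-0.0185,0.5]]])

```text
time_s: 13.13
tool_pos: [0.5809, -0.0279, 0.1234]
tool_rot: [180.0, 0.0, 130.4]
force: [0.6, 1.0, 0.2]
grip_width: 0.0433
grasp_force: 0.0
```

```bash
python3 -c "
from h import *
tell([((*B['b'],.08),130.3)])"
```

```text
t 13.13 pos [ 0.5809 -0.0279  0.1234] rot [1.7998e+02 1.0000e-02 1.3041e+02] F [0.6 1.  0.2] M [-0.017  0.04   0.014] e7 -0.002 q [35. 49.] w 0.0433 0.0 v7 -0.1
[-0.004, 0.001, 0.145] [0.0001, 0.0, 0.0006]
```

Request:
servo_tool(series=[[[-0.004,0.001,0.07,0,0,0,0.4],[-0.004,0.001,0.12,0,0,0,0.4],[-0.004,0.001,0.145,0,0,0,0.3],[-0.004,0.001,0.145,0,0,0,0.1],[-0.004,0.001,0.145,0,0,0,0],[-0.004,0.001,0.145,0,0,0,0],[-0.004,0.001,0.145,0,0,0,0],[-0.004,0.001,0.145,0,0,0,0],[-0.004,0.001,0.145,0,0,0,0],[-0.004,0.001,0.145,0,0,0,0],[-0.004,0.001,0.145,0,0,0,0],[-0.004,0.001,0.145,0,0,0,0]]])

```text
time_s: 14.13
tool_pos: [0.5818, -0.0304, 0.0808]
tool_rot: [179.9, 0.0, 130.3]
force: [-2.1, -0.7, 5.6]
grip_width: 0.0096
grasp_force: 59.7
```

```bash
python3 o.py
```

```text
14.13 yaw 130.25 Mz -0.043 e7 0.044 v7 -0.0 F [-2.1 -0.7  5.6] q [35. 50.] 0.0096 [ 0.5818 -0.0304  0.0808]
```

Request:
servo_tool(series=[[[0,0,0,0,0,0.007,0],[0,0,0,0,0,0.014,0],[0,0,0,0,0,0.021,0],[0,0,0,0,0,0.028,0]]])

```text
time_s: 14.47
tool_pos: [0.5817, -0.0305, 0.0808]
tool_rot: [179.9, 0.0, 125.2]
force: [-2.9, -0.3, 6.3]
grip_width: 0.0097
grasp_force: 59.6
```

```bash
python3 o.py
```

```text
14.47 yaw 125.19 Mz 0.171 e7 0.097 v7 -14.0 F [-2.9 -0.3  6.3] q [36. 46.] 0.0097 [ 0.5817 -0.0305  0.0808]
```

Request:
servo_tool(series=[[[0,0,0,0,0,0.007,0],[0,0,0,0,0,0.014,0],[0,0,0,0,0,0.021,0],[0,0,0,0,0,0.028,0]]])

```text
time_s: 14.8
tool_pos: [0.5817, -0.0305, 0.0808]
tool_rot: [180.0, 0.0, 120.2]
force: [-1.9, -0.7, 6.1]
grip_width: 0.0095
grasp_force: 59.6
```

```bash
python3 o.py
```

```text
14.8 yaw 120.15 Mz 0.179 e7 0.096 v7 -14.1 F [-1.9 -0.7  6.1] q [36. 41.] 0.0095 [ 0.5817 -0.0305  0.0808]
```

Request:
servo_tool(series=[[[0,0,0,0,0,0.007,0],[0,0,0,0,0,0.014,0],[0,0,0,0,0,0.021,0],[0,0,0,0,0,0.028,0]]])

```text
time_s: 15.13
tool_pos: [0.5817, -0.0305, 0.0809]
tool_rot: [179.9, 0.0, 115.1]
force: [-2.9, -1.0, 5.3]
grip_width: 0.0092
grasp_force: 59.6
```

```bash
python3 o.py
```

```text
15.13 yaw 115.11 Mz 0.141 e7 0.086 v7 -14.1 F [-2.9 -1.   5.3] q [37. 36.] 0.0092 [ 0.5817 -0.0305  0.0809]
```

Request:
servo_tool(series=[[[0,0,0,0,0,0.007,0],[0,0,0,0,0,0.014,0],[0,0,0,0,0,0.021,0],[0,0,0,0,0,0.028,0]]])

```text
time_s: 15.47
tool_pos: [0.5817, -0.0305, 0.0808]
tool_rot: [180.0, 0.0, 110.1]
force: [-3.3, -0.8, 6.1]
grip_width: 0.0096
grasp_force: 59.6
```

```bash
python3 o.py
```

```text
15.47 yaw 110.07 Mz 0.169 e7 0.062 v7 -14.0 F [-3.3 -0.8  6.1] q [38. 31.] 0.0096 [ 0.5817 -0.0305  0.0808]
```

Request:
servo_tool(series=[[[0,0,0,0,0,0.007,0],[0,0,0,0,0,0.014,0],[0,0,0,0,0,0.021,0],[0,0,0,0,0,0.028,0]]])

```text
time_s: 15.8
tool_pos: [0.5817, -0.0305, 0.0808]
tool_rot: [180.0, 0.0, 105.0]
force: [-3.6, 0.5, 6.4]
grip_width: 0.0096
grasp_force: 59.5
```

```bash
python3 o.py
```

```text
15.8 yaw 105.04 Mz 0.229 e7 0.035 v7 -14.0 F [-3.6  0.5  6.4] q [39. 27.] 0.0096 [ 0.5817 -0.0305  0.0808]
```

Request:
servo_tool(series=[[[0,0,0,0,0,0.007,0],[0,0,0,0,0,0.014,0]]])

```text
time_s: 15.97
tool_pos: [0.5817, -0.0305, 0.0808]
tool_rot: [180.0, 0.0, 102.5]
force: [-2.2, -0.7, 6.8]
grip_width: 0.0093
grasp_force: 59.5
```

```bash
python3 o.py
```

```text
15.97 yaw 102.52 Mz 0.207 e7 0.021 v7 -14.0 F [-2.2 -0.7  6.8] q [40. 24.] 0.0093 [ 0.5817 -0.0305  0.0808]
```

Request:
servo_tool(series=[[[0,0,0,0,0,0,0],[0,0,0,0,0,0,0.4],[0,0,0,0,0,0,0.4],[0,0,0,0,0,0,0.4],[0,0,0,0,0,0,0.4],[0,0,0,0,0,0,0.4],[0,0,-0.1,0,0,0,0.4],[0,0,-0.2,0,0,0,0.4],[0,0,-0.2,0,0,0,0.4],[0,0,-0.2,0,0,0,0.4]]])

```text
time_s: 16.8
tool_pos: [0.5828, -0.0302, 0.1416]
tool_rot: [179.8, 0.0, 102.6]
force: [-0.0, 1.0, 0.3]
grip_width: 0.0349
grasp_force: 0.0
```

```bash
python3 -c "
from h import *
tell([((*B['d'],.125),146)])"
```

```text
t 16.8 pos [ 0.5828 -0.0302  0.1416] rot [1.7976e+02 1.0000e-02 1.0255e+02] F [-0.   1.   0.3] M [-0.116  0.033 -0.022] e7 -0.027 q [41. 22.] w 0.0349 0.0 v7 0.1
[0.534, -0.111, 0.055] [0.0012, 0.0005, -0.2414]
```

Request:
servo_tool(series=[[[0.534,-0.111,0.0,0,0,-0.2414,0.5],[0.534,-0.111,0.0,0,0,-0.2414,0.5],[0.534,-0.111,0.0,0,0,-0.2414,0.5],[0.534,-0.111,0.0,0,0,-0.2414,0.5],[0.534,-0.111,0.0,0,0,-0.2414,0.5],[0.534,-0.111,0.0,0,0,-0.2414,0.5],[0.534,-0.111,0.0,0,0,-0.2414,0.5],[0.534,-0.111,0.055,0,0,-0.2414,0.5],[0.534,-0.111,0.055,0,0,-0.2414,0.5],[0.534,-0.111,0.055,0,0,-0.2414,0.5],[0.534,-0.111,0.055,0,0,-0.2414,0.5],[0.534,-0.111,0.055,0,0,-0.2414,0.5]]])

```text
time_s: 17.8
tool_pos: [0.5144, 0.1187, 0.1236]
tool_rot: [180.0, 0.0, 145.9]
force: [-0.0, -0.4, 1.1]
grip_width: 0.0436
grasp_force: 0.0
```

```bash
python3 -c "
from h import *
tell([((*B['d'],.08),146)])"
```

```text
t 17.8 pos [0.5144 0.1187 0.1236] rot [1.7998e+02 2.0000e-02 1.4591e+02] F [-0.  -0.4  1.1] M [-0.026 -0.013 -0.02 ] e7 -0.012 q [31. 44.] w 0.0436 0.0 v7 0.3
[-0.003, 0.002, 0.145] [0.0001, 0.0001, -0.0005]
```

Request:
servo_tool(series=[[[-0.003,0.002,0.07,0,0,0,0.4],[-0.003,0.002,0.12,0,0,0,0.4],[-0.003,0.002,0.145,0,0,0,0.3],[-0.003,0.002,0.145,0,0,0,0.1],[-0.003,0.002,0.145,0,0,0,0],[-0.003,0.002,0.145,0,0,0,0],[-0.003,0.002,0.145,0,0,0,0],[-0.003,0.002,0.145,0,0,0,0],[-0.003,0.002,0.145,0,0,0,0],[-0.003,0.002,0.145,0,0,0,0],[-0.003,0.002,0.145,0,0,0,0],[-0.003,0.002,0.145,0,0,0,0]]])

```text
time_s: 18.8
tool_pos: [0.5149, 0.1176, 0.0807]
tool_rot: [-179.9, 0.0, 146.0]
force: [-3.4, -3.7, 5.3]
grip_width: 0.0097
grasp_force: 60.0
```

```bash
python3 o.py
```

```text
18.8 yaw 145.97 Mz 0.158 e7 -0.129 v7 0.1 F [-3.4 -3.7  5.3] q [31. 46.] 0.0097 [0.5149 0.1176 0.0807]
```

Request:
servo_tool(series=[[[0,0,0,0,0,0.007,0],[0,0,0,0,0,0.014,0],[0,0,0,0,0,0.021,0],[0,0,0,0,0,0.028,0]]])

```text
time_s: 19.13
tool_pos: [0.5149, 0.1176, 0.0807]
tool_rot: [-179.9, 0.0, 140.9]
force: [-2.8, -4.0, 6.0]
grip_width: 0.0096
grasp_force: 60.0
```

```bash
python3 o.py
```

```text
19.13 yaw 140.88 Mz 0.175 e7 0.105 v7 -14.5 F [-2.8 -4.   6. ] q [32. 41.] 0.0096 [0.5149 0.1176 0.0807]
```

Request:
servo_tool(series=[[[0,0,0,0,0,0.007,0],[0,0,0,0,0,0.014,0],[0,0,0,0,0,0.021,0],[0,0,0,0,0,0.028,0]]])

```text
time_s: 19.47
tool_pos: [0.5149, 0.1176, 0.0807]
tool_rot: [-179.9, 0.0, 135.8]
force: [-4.1, -4.3, 4.6]
grip_width: 0.0093
grasp_force: 60.0
```

```bash
python3 o.py
```

```text
19.47 yaw 135.84 Mz 0.161 e7 0.105 v7 -14.6 F [-4.1 -4.3  4.6] q [32. 36.] 0.0093 [0.5149 0.1176 0.0807]
```

Request:
servo_tool(series=[[[0,0,0,0,0,0.007,0],[0,0,0,0,0,0.014,0],[0,0,0,0,0,0.021,0],[0,0,0,0,0,0.028,0]]])

```text
time_s: 19.8
tool_pos: [0.5149, 0.1177, 0.0807]
tool_rot: [-179.9, 0.0, 130.8]
force: [-3.1, -4.0, 5.1]
grip_width: 0.0096
grasp_force: 60.0
```

```bash
python3 o.py
```

```text
19.8 yaw 130.8 Mz 0.213 e7 0.105 v7 -14.6 F [-3.1 -4.   5.1] q [33. 31.] 0.0096 [0.5149 0.1177 0.0807]
```

Request:
servo_tool(series=[[[0,0,0,0,0,0.007,0],[0,0,0,0,0,0.014,0],[0,0,0,0,0,0.021,0],[0,0,0,0,0,0.028,0]]])

```text
time_s: 20.13
tool_pos: [0.5149, 0.1177, 0.0807]
tool_rot: [-179.9, 0.0, 125.8]
force: [-3.8, -3.2, 5.5]
grip_width: 0.0103
grasp_force: 60.0
```

```bash
python3 o.py
```

```text
20.13 yaw 125.76 Mz 0.183 e7 0.104 v7 -14.6 F [-3.8 -3.2  5.5] q [33. 26.] 0.0103 [0.5149 0.1177 0.0807]
```

Request:
servo_tool(series=[[[0,0,0,0,0,0.007,0],[0,0,0,0,0,0.014,0],[0,0,0,0,0,0.021,0],[0,0,0,0,0,0.028,0]]])

```text
time_s: 20.47
tool_pos: [0.515, 0.1176, 0.0807]
tool_rot: [-179.9, 0.0, 120.7]
force: [-3.9, -4.5, 5.7]
grip_width: 0.0096
grasp_force: 60.0
```

```bash
python3 o.py
```

```text
20.47 yaw 120.72 Mz 0.084 e7 0.104 v7 -14.5 F [-3.9 -4.5  5.7] q [34. 21.] 0.0096 [0.515  0.1176 0.0807]
```

Request:
servo_tool(series=[[[0,0,0,0,0,0.007,0],[0,0,0,0,0,0.014,0],[0,0,0,0,0,0.021,0],[0,0,0,0,0,0.028,0]]])

```text
time_s: 20.8
tool_pos: [0.515, 0.1177, 0.0807]
tool_rot: [-179.9, 0.0, 115.7]
force: [-3.2, -4.1, 5.2]
grip_width: 0.0096
grasp_force: 60.0
```

```bash
python3 o.py
```

```text
20.8 yaw 115.68 Mz 0.175 e7 0.095 v7 -14.6 F [-3.2 -4.1  5.2] q [35. 17.] 0.0096 [0.515  0.1177 0.0807]
```

Request:
servo_tool(series=[[[0,0,0,0,0,0.007,0],[0,0,0,0,0,0.014,0],[0,0,0,0,0,0.021,0],[0,0,0,0,0,0.028,0]]])

```text
time_s: 21.13
tool_pos: [0.515, 0.1177, 0.0807]
tool_rot: [-180.0, 0.0, 110.6]
force: [-2.6, -4.6, 4.5]
grip_width: 0.0098
grasp_force: 60.0
```

```bash
python3 o.py
```

```text
21.13 yaw 110.65 Mz 0.197 e7 0.071 v7 -14.5 F [-2.6 -4.6  4.5] q [35. 12.] 0.0098 [0.515  0.1177 0.0807]
```

Request:
servo_tool(series=[[[0,0,0,0,0,0.007,0],[0,0,0,0,0,0.014,0],[0,0,0,0,0,0.021,0],[0,0,0,0,0,0.028,0],[0,0,0,0,0,0.035,0],[0,0,0,0,0,0.042,0]]])

```text
time_s: 21.63
tool_pos: [0.5151, 0.1177, 0.0807]
tool_rot: [-180.0, 0.1, 103.1]
force: [-3.9, -4.3, 5.1]
grip_width: 0.0095
grasp_force: 60.0
```

```bash
python3 o.py
```

```text
21.63 yaw 103.1 Mz 0.242 e7 0.031 v7 -14.5 F [-3.9 -4.3  5.1] q [36.  4.] 0.0095 [0.5151 0.1177 0.0807]
```

Request:
servo_tool(series=[[[0,0,0,0,0,0,0],[0,0,0,0,0,0,0.4],[0,0,0,0,0,0,0.4],[0,0,0,0,0,0,0.4],[0,0,0,0,0,0,0.4],[0,0,0,0,0,0,0.4],[0,0,-0.1,0,0,0,0.4],[0,0,-0.2,0,0,0,0.4],[0,0,-0.2,0,0,0,0.4],[0,0,-0.2,0,0,0,0.4]]])

```text
time_s: 22.47
tool_pos: [0.5165, 0.1196, 0.1415]
tool_rot: [179.8, -0.1, 103.2]
force: [-0.5, -0.4, -0.3]
grip_width: 0.0341
grasp_force: 0.0
```

```bash
python3 -c "
from h import *
tell([((.5487,.045,.29),150)])"
```

```text
t 22.47 pos [0.5165 0.1196 0.1415] rot [ 1.7977e+02 -7.0000e-02  1.0318e+02] F [-0.5 -0.4 -0.3] M [-0.08   0.033 -0.012] e7 -0.033 q [37.  2.] w 0.0341 0.0 v7 0.3
[-0.266, 0.05, -0.495] [0.0014, 0.0001, -0.2601]
```

Request:
servo_tool(series=[[[-0.266,0.05,-0.495,0,0,-0.26,0.4],[-0.266,0.05,-0.495,0,0,-0.26,0.4],[-0.266,0.05,-0.495,0,0,-0.26,0.4],[-0.266,0.05,-0.495,0,0,-0.26,0.4],[-0.266,0.05,-0.495,0,0,-0.26,0.4],[-0.266,0.05,-0.495,0,0,-0.26,0.4],[-0.266,0.05,-0.495,0,0,-0.26,0.4],[-0.266,0.05,-0.495,0,0,-0.26,0.4],[-0.266,0.05,-0.495,0,0,-0.26,0.4],[-0.266,0.05,-0.495,0,0,-0.26,0.4],[-0.266,0.05,-0.495,0,0,-0.26,0.4]]])

```text
time_s: 23.38
tool_pos: [0.5476, 0.0448, 0.2877]
tool_rot: [-180.0, -0.0, 149.9]
force: [-0.1, 0.6, 0.1]
grip_width: 0.0349
grasp_force: 0.0
```

Run:
```python
from h import *
from cell import get_obs, eyes
for it in range(3):
    o=get_obs(); c=eyes.read_camera("wrist")
    T=np.eye(4);T[:3,:3]=R.from_euler('xyz',o["tool_rot"],degrees=True).as_matrix();T[:3,3]=o["tool_pos"]
    P=cloud(c,T@c["mount"])
    for n,b in B.items():
        near=np.hypot(P[...,0]-b[0],P[...,1]-b[1])<.024
        p=P[near&(abs(P[...,2]-.1013)<.004)][:,:2]
        s=np.linalg.svd(p-p.mean(0),full_matrices=False)[2][0]
        print(n,len(p),p.mean(0).round(4),np.degrees(np.arctan2(s[1],s[0])).round(1)%180,end=" | ")
    print()
tell([((.4708,.0240,.125),127.4)])
```

```text
a 325 [0.4702 0.0256] 127.9 | b 101 [ 0.5785 -0.0189] 93.5 | c 170 [0.6223 0.0699] 127.6 | d 324 [0.5152 0.1184] 103.9 | 
a 324 [0.4703 0.0255] 127.9 | b 102 [ 0.5784 -0.0187] 94.0 | c 171 [0.6222 0.07  ] 127.7 | d 334 [0.5151 0.1184] 103.8 | 
a 324 [0.4702 0.0257] 127.8 | b 106 [ 0.5784 -0.0189] 93.3 | c 169 [0.6221 0.07  ] 125.2 | d 326 [0.5151 0.1185] 103.6 | 
t 23.53 pos [0.5478 0.0448 0.2881] rot [-1.7999e+02 -1.0000e-02  1.4994e+02] F [-0.2 -0.3 -0.2] M [-0.038  0.026  0.022] e7 -0.007 q [38. 55.] w 0.0346 0.0 v7 0.0
[0.187, -0.188, 0.544] [-0.0001, -0.0, 0.1252]
```

Request:
servo_tool(series=[[[0.185,-0.19,0.45,0,0,0.125,0.4],[0.185,-0.19,0.45,0,0,0.125,0.4],[0.185,-0.19,0.45,0,0,0.125,0.4],[0.185,-0.19,0.45,0,0,0.125,0.4],[0.185,-0.19,0.544,0,0,0.125,0.4],[0.185,-0.19,0.544,0,0,0.125,0.4],[0.185,-0.19,0.544,0,0,0.125,0.4],[0.185,-0.19,0.544,0,0,0.125,0.4]]])

```text
time_s: 24.2
tool_pos: [0.4729, 0.0234, 0.1268]
tool_rot: [179.9, 0.1, 127.5]
force: [0.8, -0.3, 0.3]
grip_width: 0.035
grasp_force: 0.0
```

```bash
python3 -c "
from h import *
tell([((.4710,.0230,.08),127.5)])"
```

```text
t 24.2 pos [0.4729 0.0234 0.1268] rot [1.7988e+02 8.0000e-02 1.2747e+02] F [ 0.8 -0.3  0.3] M [-0.071 -0.006  0.053] e7 0.0 q [38. 32.] w 0.035 0.0 v7 0.2
[0.003, -0.006, 0.156] [0.0007, 0.0005, -0.0002]
```

Request:
servo_tool(series=[[[0.003,-0.006,0.07,0,0,0,0.4],[0.003,-0.006,0.12,0,0,0,0.4],[0.003,-0.006,0.156,0,0,0,0.3],[0.003,-0.006,0.156,0,0,0,0.1],[0.003,-0.006,0.156,0,0,0,0],[0.003,-0.006,0.156,0,0,0,0],[0.003,-0.006,0.156,0,0,0,0],[0.003,-0.006,0.156,0,0,0,0],[0.003,-0.006,0.156,0,0,0,0],[0.003,-0.006,0.156,0,0,0,0],[0.003,-0.006,0.156,0,0,0,0],[0.003,-0.006,0.156,0,0,0,0]]])

```text
time_s: 25.2
tool_pos: [0.4705, 0.0229, 0.0794]
tool_rot: [179.9, 0.0, 127.5]
force: [0.5, -0.5, 6.2]
grip_width: 0.0093
grasp_force: 60.0
```

```bash
python3 o.py
```

```text
25.2 yaw 127.48 Mz 0.089 e7 -0.148 v7 -0.1 F [ 0.5 -0.5  6.2] q [39. 34.] 0.0093 [0.4705 0.0229 0.0794]
```

Request:
servo_tool(series=[[[0,0,0,0,0,0.007,0],[0,0,0,0,0,0.014,0],[0,0,0,0,0,0.021,0],[0,0,0,0,0,0.028,0]]])

```text
time_s: 25.53
tool_pos: [0.4704, 0.0229, 0.0794]
tool_rot: [179.9, 0.0, 122.4]
force: [-0.7, -0.5, 5.7]
grip_width: 0.0094
grasp_force: 60.0
```

```bash
python3 o.py
```

```text
25.53 yaw 122.4 Mz 0.302 e7 0.003 v7 -14.9 F [-0.7 -0.5  5.7] q [39. 29.] 0.0094 [0.4704 0.0229 0.0794]
```

Request:
servo_tool(series=[[[0,0,0,0,0,0.007,0],[0,0,0,0,0,0.014,0],[0,0,0,0,0,0.021,0],[0,0,0,0,0,0.028,0]]])

```text
time_s: 25.87
tool_pos: [0.4704, 0.0228, 0.0795]
tool_rot: [179.9, 0.0, 117.4]
force: [-0.5, -0.9, 7.0]
grip_width: 0.0095
grasp_force: 60.0
```

```bash
python3 o.py
```

```text
25.87 yaw 117.37 Mz 0.292 e7 -0.026 v7 -14.8 F [-0.5 -0.9  7. ] q [39. 24.] 0.0095 [0.4704 0.0228 0.0795]
```

Request:
servo_tool(series=[[[0,0,0,0,0,0.007,0],[0,0,0,0,0,0.014,0]]])

```text
time_s: 26.03
tool_pos: [0.4703, 0.0228, 0.0794]
tool_rot: [179.9, 0.0, 114.9]
force: [-1.3, -0.4, 6.7]
grip_width: 0.009
grasp_force: 60.0
```

```bash
python3 o.py
```

```text
26.03 yaw 114.85 Mz 0.329 e7 -0.04 v7 -14.9 F [-1.3 -0.4  6.7] q [39. 22.] 0.009 [0.4703 0.0228 0.0794]
```

Request:
servo_tool(series=[[[0,0,0,0,0,0.007,0],[0,0,0,0,0,0.014,0],[0,0,0,0,0,0.02,0],[0,0,0,0,0,0.026,0]]])

```text
time_s: 26.37
tool_pos: [0.4703, 0.0228, 0.0794]
tool_rot: [179.9, 0.0, 110.2]
force: [-0.8, -0.3, 6.7]
grip_width: 0.0096
grasp_force: 60.0
```

```bash
python3 o.py; python3 rest.py
```

```text
26.37 yaw 110.18 Mz 0.312 e7 -0.108 v7 -12.9 F [-0.8 -0.3  6.7] q [40. 17.] 0.0096 [0.4703 0.0228 0.0794]
rest 26.77 [0.251 0.276 0.258 0.245 0.258 0.267 0.212 0.262] mean 0.25 e7 [-0.348 -0.394 -0.284 -0.258 -0.253 -0.253 -0.253 -0.253] yaw 110.22
```

Request:
servo_tool(series=[[[0,0,0,0,0,0,0],[0,0,0,0,0,0,0.4],[0,0,0,0,0,0,0.4],[0,0,0,0,0,0,0.4],[0,0,0,0,0,0,0.4],[0,0,0,0,0,0,0.4],[0,0,-0.1,0,0,0,0.4],[0,0,-0.2,0,0,0,0.4],[0,0,-0.2,0,0,0,0.4],[0,0,-0.2,0,0,0,0.4]]])

```text
time_s: 27.6
tool_pos: [0.4706, 0.0231, 0.1397]
tool_rot: [179.8, -0.0, 110.2]
force: [0.4, 0.9, -0.6]
grip_width: 0.0347
grasp_force: 0.0
```

```bash
python3 -c "
from h import *
tell([((.6278,.0620,.125),127)])"
```

```text
t 27.6 pos [0.4706 0.0231 0.1397] rot [ 1.7979e+02 -2.0000e-02  1.1019e+02] F [ 0.4  0.9 -0.6] M [-0.112  0.018 -0.037] e7 -0.041 q [39. 14.] w 0.0347 0.0 v7 0.2
[-0.059, 0.537, 0.051] [0.0012, 0.0001, -0.0934]
```

Request:
servo_tool(series=[[[-0.059,0.537,0.0,0,0,-0.093,0.4],[-0.059,0.537,0.0,0,0,-0.093,0.4],[-0.059,0.537,0.0,0,0,-0.093,0.4],[-0.059,0.537,0.0,0,0,-0.093,0.4],[-0.059,0.537,0.0,0,0,-0.093,0.4],[-0.059,0.537,0.05,0,0,-0.093,0.4],[-0.059,0.537,0.05,0,0,-0.093,0.4],[-0.059,0.537,0.05,0,0,-0.093,0.4],[-0.059,0.537,0.05,0,0,-0.093,0.4],[-0.059,0.537,0.05,0,0,-0.093,0.4]]])

```text
time_s: 28.43
tool_pos: [0.6265, 0.0616, 0.1239]
tool_rot: [179.9, -0.0, 126.9]
force: [0.0, 0.6, 0.3]
grip_width: 0.035
grasp_force: 0.0
```

```bash
python3 -c "
from h import *
tell([((.6278,.0620,.08),127)])"
```

```text
t 28.43 pos [0.6265 0.0616 0.1239] rot [ 1.7994e+02 -1.0000e-02  1.2690e+02] F [0.  0.6 0.3] M [-0.079  0.008  0.001] e7 -0.001 q [39. 40.] w 0.035 0.0 v7 -0.0
[-0.002, 0.004, 0.146] [0.0003, -0.0001, -0.0005]
```

Request:
servo_tool(series=[[[-0.002,0.004,0.07,0,0,0,0.4],[-0.002,0.004,0.12,0,0,0,0.4],[-0.002,0.004,0.146,0,0,0,0.3],[-0.002,0.004,0.146,0,0,0,0.1],[-0.002,0.004,0.146,0,0,0,0],[-0.002,0.004,0.146,0,0,0,0],[-0.002,0.004,0.146,0,0,0,0],[-0.002,0.004,0.146,0,0,0,0],[-0.002,0.004,0.146,0,0,0,0],[-0.002,0.004,0.146,0,0,0,0],[-0.002,0.004,0.146,0,0,0,0],[-0.002,0.004,0.146,0,0,0,0]]])

```text
time_s: 29.43
tool_pos: [0.6283, 0.0616, 0.0808]
tool_rot: [180.0, 0.0, 126.9]
force: [-3.3, -1.9, 6.6]
grip_width: 0.0093
grasp_force: 60.0
```

```bash
python3 o.py
```

```text
29.43 yaw 126.92 Mz 0.109 e7 -0.124 v7 0.0 F [-3.3 -1.9  6.6] q [38. 42.] 0.0093 [0.6283 0.0616 0.0808]
```

Request:
servo_tool(series=[[[0,0,0,0,0,0.007,0],[0,0,0,0,0,0.014,0],[0,0,0,0,0,0.021,0],[0,0,0,0,0,0.028,0]]])

```text
time_s: 29.77
tool_pos: [0.6281, 0.0615, 0.0808]
tool_rot: [180.0, 0.0, 121.8]
force: [-3.3, -1.3, 6.4]
grip_width: 0.0094
grasp_force: 60.0
```

```bash
python3 o.py
```

```text
29.77 yaw 121.85 Mz 0.246 e7 -0.019 v7 -13.9 F [-3.3 -1.3  6.4] q [39. 37.] 0.0094 [0.6281 0.0615 0.0808]
```

Request:
servo_tool(series=[[[0,0,0,0,0,0.007,0],[0,0,0,0,0,0.014,0],[0,0,0,0,0,0.021,0],[0,0,0,0,0,0.028,0]]])

```text
time_s: 30.1
tool_pos: [0.6279, 0.0614, 0.0808]
tool_rot: [-180.0, 0.0, 116.8]
force: [-3.8, -1.4, 6.3]
grip_width: 0.0097
grasp_force: 60.0
```

```bash
python3 o.py
```

```text
30.1 yaw 116.81 Mz 0.277 e7 -0.049 v7 -13.7 F [-3.8 -1.4  6.3] q [40. 32.] 0.0097 [0.6279 0.0614 0.0808]
```

Request:
servo_tool(series=[[[0,0,0,0,0,0.007,0],[0,0,0,0,0,0.014,0],[0,0,0,0,0,0.021,0]]])

```text
time_s: 30.35
tool_pos: [0.6278, 0.0613, 0.0808]
tool_rot: [-180.0, 0.0, 113.0]
force: [-4.7, -1.3, 6.4]
grip_width: 0.0095
grasp_force: 60.0
```

```bash
python3 o.py
```

```text
30.35 yaw 113.03 Mz 0.291 e7 -0.071 v7 -13.7 F [-4.7 -1.3  6.4] q [41. 29.] 0.0095 [0.6278 0.0613 0.0808]
```

Request:
servo_tool(series=[[[0,0,0,0,0,0.007,0],[0,0,0,0,0,0.014,0],[0,0,0,0,0,0.02,0],[0,0,0,0,0,0.026,0]]])

```text
time_s: 30.68
tool_pos: [0.6276, 0.0612, 0.0808]
tool_rot: [-180.0, 0.0, 108.4]
force: [-4.4, -1.9, 7.9]
grip_width: 0.0095
grasp_force: 60.1
```

```bash
python3 o.py
```

```text
30.68 yaw 108.36 Mz 0.347 e7 -0.137 v7 -11.8 F [-4.4 -1.9  7.9] q [41. 25.] 0.0095 [0.6276 0.0612 0.0808]
```

Request:
servo_tool(series=[[[0,0,0,0,0,0,0],[0,0,0,0,0,0,0.4],[0,0,0,0,0,0,0.4],[0,0,0,0,0,0,0.4],[0,0,0,0,0,0,0.4],[0,0,0,0,0,0,0.4],[0,0,-0.1,0,0,0,0.4],[0,0,-0.2,0,0,0,0.4],[0,0,-0.2,0,0,0,0.4],[0,0,-0.2,0,0,0,0.4]]])

```text
time_s: 31.52
tool_pos: [0.6295, 0.0621, 0.1415]
tool_rot: [179.8, 0.0, 108.4]
force: [-0.5, 0.6, -0.3]
grip_width: 0.0346
grasp_force: 0.0
```

```bash
python3 -c "
from h import *
tell([((.5817,-.0303,.125),102.6)])"
```

```text
t 31.52 pos [0.6295 0.0621 0.1415] rot [1.7975e+02 1.0000e-02 1.0839e+02] F [-0.5  0.6 -0.3] M [-0.075  0.115  0.049] e7 -0.023 q [43. 23.] w 0.0346 0.0 v7 0.2
[-0.242, -0.249, 0.054] [0.0014, 0.0, 0.0321]
```

Request:
servo_tool(series=[[[-0.242,-0.249,0.0,0,0,0.032,0.4],[-0.242,-0.249,0.0,0,0,0.032,0.4],[-0.242,-0.249,0.0,0,0,0.032,0.4],[-0.242,-0.249,0.0,0,0,0.032,0.4],[-0.242,-0.249,0.054,0,0,0.032,0.4],[-0.242,-0.249,0.054,0,0,0.032,0.4],[-0.242,-0.249,0.054,0,0,0.032,0.4],[-0.242,-0.249,0.054,0,0,0.032,0.4],[-0.242,-0.249,0.054,0,0,0.032,0.4]]])

```text
time_s: 32.27
tool_pos: [0.5803, -0.03, 0.1235]
tool_rot: [180.0, 0.0, 102.7]
force: [0.2, -0.5, 1.3]
grip_width: 0.0347
grasp_force: 0.0
```

```bash
python3 -c "
from h import *
tell([((.5817,-.0303,.08),102.6)])"
```

```text
t 32.27 pos [ 0.5803 -0.03    0.1235] rot [1.7999e+02 1.0000e-02 1.0267e+02] F [ 0.2 -0.5  1.3] M [-0.058 -0.009 -0.052] e7 -0.001 q [47. 25.] w 0.0347 0.0 v7 0.0
[-0.002, 0.004, 0.145] [0.0001, 0.0001, 0.0004]
```

Request:
servo_tool(series=[[[-0.002,0.004,0.07,0,0,0,0.4],[-0.002,0.004,0.12,0,0,0,0.4],[-0.002,0.004,0.145,0,0,0,0.3],[-0.002,0.004,0.145,0,0,0,0.1],[-0.002,0.004,0.145,0,0,0,0],[-0.002,0.004,0.145,0,0,0,0],[-0.002,0.004,0.145,0,0,0,0],[-0.002,0.004,0.145,0,0,0,0],[-0.002,0.004,0.145,0,0,0,0],[-0.002,0.004,0.145,0,0,0,0],[-0.002,0.004,0.145,0,0,0,0],[-0.002,0.004,0.145,0,0,0,0]]])

```text
time_s: 33.27
tool_pos: [0.5817, -0.0309, 0.0808]
tool_rot: [179.9, -0.0, 102.6]
force: [-1.6, -0.6, 5.2]
grip_width: 0.0098
grasp_force: 60.0
```

```bash
python3 o.py
```

```text
33.27 yaw 102.64 Mz 0.188 e7 -0.164 v7 -0.0 F [-1.6 -0.6  5.2] q [46. 27.] 0.0098 [ 0.5817 -0.0309  0.0808]
```

Request:
servo_tool(series=[[[0,0,0,0,0,0.007,0],[0,0,0,0,0,0.014,0],[0,0,0,0,0,0.021,0],[0,0,0,0,0,0.028,0]]])

```text
time_s: 33.6
tool_pos: [0.5817, -0.0309, 0.0808]
tool_rot: [179.9, -0.0, 97.6]
force: [-2.3, -0.4, 6.2]
grip_width: 0.009
grasp_force: 60.0
```

```bash
python3 o.py
```

```text
33.6 yaw 97.55 Mz 0.236 e7 -0.017 v7 -13.8 F [-2.3 -0.4  6.2] q [47. 22.] 0.009 [ 0.5817 -0.0309  0.0808]
```

Request:
servo_tool(series=[[[0,0,0,0,0,0.007,0],[0,0,0,0,0,0.014,0],[0,0,0,0,0,0.021,0],[0,0,0,0,0,0.028,0]]])

```text
time_s: 33.93
tool_pos: [0.5816, -0.031, 0.0808]
tool_rot: [180.0, -0.0, 92.5]
force: [-3.0, -0.3, 6.3]
grip_width: 0.0093
grasp_force: 60.0
```

```bash
python3 o.py
```

```text
33.93 yaw 92.51 Mz 0.314 e7 -0.045 v7 -13.7 F [-3.  -0.3  6.3] q [48. 17.] 0.0093 [ 0.5816 -0.031   0.0808]
```

Request:
servo_tool(series=[[[0,0,0,0,0,0.007,0],[0,0,0,0,0,0.014,0],[0,0,0,0,0,0.021,0]]])

```text
time_s: 34.18
tool_pos: [0.5816, -0.0309, 0.0808]
tool_rot: [180.0, -0.0, 88.7]
force: [-3.0, -0.1, 6.5]
grip_width: 0.0092
grasp_force: 60.0
```

```bash
python3 o.py
```

```text
34.18 yaw 88.74 Mz 0.339 e7 -0.067 v7 -13.7 F [-3.  -0.1  6.5] q [48. 14.] 0.0092 [ 0.5816 -0.0309  0.0808]
```

Request:
servo_tool(series=[[[0,0,0,0,0,0.007,0],[0,0,0,0,0,0.014,0],[0,0,0,0,0,0.021,0]]])

```text
time_s: 34.43
tool_pos: [0.5815, -0.031, 0.0808]
tool_rot: [180.0, -0.0, 85.0]
force: [-3.1, -0.5, 6.6]
grip_width: 0.0095
grasp_force: 60.0
```

```bash
python3 o.py
```

```text
34.43 yaw 84.96 Mz 0.294 e7 -0.089 v7 -13.5 F [-3.1 -0.5  6.6] q [49. 11.] 0.0095 [ 0.5815 -0.031   0.0808]
```

Request:
servo_tool(series=[[[0,0,0,0,0,0,0],[0,0,0,0,0,0,0.4],[0,0,0,0,0,0,0.4],[0,0,0,0,0,0,0.4],[0,0,0,0,0,0,0.4],[0,0,0,0,0,0,0.4],[0,0,-0.1,0,0,0,0.4],[0,0,-0.2,0,0,0,0.4],[0,0,-0.2,0,0,0,0.4],[0,0,-0.2,0,0,0,0.4]]])

```text
time_s: 35.27
tool_pos: [0.5826, -0.0309, 0.1414]
tool_rot: [179.8, -0.1, 85.0]
force: [-0.4, 0.1, -0.8]
grip_width: 0.0346
grasp_force: 0.0
```

```bash
python3 -c "
from h import *
tell([((.5152,.1177,.125),103.3)])"
```

```text
t 35.27 pos [ 0.5826 -0.0309  0.1414] rot [ 1.7979e+02 -6.0000e-02  8.4980e+01] F [-0.4  0.1 -0.8] M [-0.065  0.128  0.013] e7 -0.035 q [51.  8.] w 0.0346 0.0 v7 0.2
[0.474, -0.267, 0.054] [0.0012, -0.0002, -0.1018]
```

Request:
servo_tool(series=[[[0.474,-0.267,0.0,0,0,-0.1018,0.4],[0.474,-0.267,0.0,0,0,-0.1018,0.4],[0.474,-0.267,0.0,0,0,-0.1018,0.4],[0.474,-0.267,0.0,0,0,-0.1018,0.4],[0.474,-0.267,0.0,0,0,-0.1018,0.4],[0.474,-0.267,0.054,0,0,-0.1018,0.4],[0.474,-0.267,0.054,0,0,-0.1018,0.4],[0.474,-0.267,0.054,0,0,-0.1018,0.4],[0.474,-0.267,0.054,0,0,-0.1018,0.4],[0.474,-0.267,0.054,0,0,-0.1018,0.4]]])

```text
time_s: 36.1
tool_pos: [0.5143, 0.1171, 0.1238]
tool_rot: [180.0, 0.0, 103.2]
force: [-0.1, 0.6, -0.1]
grip_width: 0.0344
grasp_force: 0.0
```

```bash
python3 -c "
from h import *
tell([((.5152,.1177,.08),103.3)])"
```

```text
t 36.1 pos [0.5143 0.1171 0.1238] rot [1.7998e+02 1.0000e-02 1.0322e+02] F [-0.1  0.6 -0.1] M [-0.142  0.033 -0.065] e7 0.0 q [45.  4.] w 0.0344 0.0 v7 0.0
[0.001, 0.003, 0.146] [0.0001, 0.0001, -0.0004]
```

Request:
servo_tool(series=[[[0.001,0.003,0.07,0,0,0,0.4],[0.001,0.003,0.12,0,0,0,0.4],[0.001,0.003,0.146,0,0,0,0.3],[0.001,0.003,0.146,0,0,0,0.1],[0.001,0.003,0.146,0,0,0,0],[0.001,0.003,0.146,0,0,0,0],[0.001,0.003,0.146,0,0,0,0],[0.001,0.003,0.146,0,0,0,0],[0.001,0.003,0.146,0,0,0,0],[0.001,0.003,0.146,0,0,0,0],[0.001,0.003,0.146,0,0,0,0],[0.001,0.003,0.146,0,0,0,0]]])

```text
time_s: 37.1
tool_pos: [0.5149, 0.1183, 0.0807]
tool_rot: [180.0, -0.0, 103.3]
force: [-3.5, -0.6, 5.4]
grip_width: 0.0093
grasp_force: 60.0
```

```bash
python3 o.py
```

```text
37.1 yaw 103.31 Mz 0.13 e7 -0.074 v7 -0.0 F [-3.5 -0.6  5.4] q [44.  7.] 0.0093 [0.5149 0.1183 0.0807]
```

Request:
servo_tool(series=[[[0,0,0,0,0,0.007,0],[0,0,0,0,0,0.014,0],[0,0,0,0,0,0.021,0],[0,0,0,0,0,0.028,0]]])

```text
time_s: 37.43
tool_pos: [0.515, 0.1183, 0.0807]
tool_rot: [180.0, -0.0, 98.3]
force: [-2.9, -1.6, 5.4]
grip_width: 0.0095
grasp_force: 60.0
```

```bash
python3 o.py
```

```text
37.43 yaw 98.25 Mz 0.19 e7 0.001 v7 -14.3 F [-2.9 -1.6  5.4] q [45.  2.] 0.0095 [0.515  0.1183 0.0807]
```

Request:
servo_tool(series=[[[0,0,0,0,0,0.007,0],[0,0,0,0,0,0.014,0],[0,0,0,0,0,0.021,0],[0,0,0,0,0,0.028,0]]])

```text
time_s: 37.77
tool_pos: [0.5151, 0.1183, 0.0807]
tool_rot: [180.0, -0.0, 93.2]
force: [-1.8, -1.1, 6.3]
grip_width: 0.0093
grasp_force: 60.0
```

```bash
python3 o.py
```

```text
37.77 yaw 93.22 Mz 0.273 e7 -0.028 v7 -14.2 F [-1.8 -1.1  6.3] q [46. -3.] 0.0093 [0.5151 0.1183 0.0807]
```

Request:
servo_tool(series=[[[0,0,0,0,0,0.007,0],[0,0,0,0,0,0.014,0],[0,0,0,0,0,0.021,0]]])

```text
time_s: 38.02
tool_pos: [0.5152, 0.1183, 0.0807]
tool_rot: [180.0, -0.0, 89.4]
force: [-2.7, -0.6, 6.2]
grip_width: 0.0097
grasp_force: 60.0
```

```bash
python3 o.py
```

```text
38.02 yaw 89.44 Mz 0.405 e7 -0.049 v7 -14.3 F [-2.7 -0.6  6.2] q [47. -7.] 0.0097 [0.5152 0.1183 0.0807]
```

Request:
servo_tool(series=[[[0,0,0,0,0,0.007,0],[0,0,0,0,0,0.014,0],[0,0,0,0,0,0.02,0],[0,0,0,0,0,0.0255,0]]])

```text
time_s: 38.35
tool_pos: [0.5152, 0.1183, 0.0807]
tool_rot: [179.9, -0.0, 84.9]
force: [-2.2, -0.9, 5.6]
grip_width: 0.0098
grasp_force: 60.1
```

```bash
python3 o.py; python3 rest.py
```

```text
38.35 yaw 84.86 Mz 0.296 e7 -0.147 v7 -11.1 F [-2.2 -0.9  5.6] q [ 47. -11.] 0.0098 [0.5152 0.1183 0.0807]
rest 38.75 [0.303 0.278 0.288 0.27  0.276 0.236 0.225 0.298] mean 0.266 e7 [-0.347 -0.384 -0.287 -0.263 -0.26  -0.259 -0.259 -0.259] yaw 84.9
```

Request:
servo_tool(series=[[[0,0,0,0,0,0,0],[0,0,0,0,0,0,0.4],[0,0,0,0,0,0,0.4],[0,0,0,0,0,0,0.4],[0,0,0,0,0,0,0.4],[0,0,0,0,0,0,0.4],[0,0,-0.1,0,0,0,0.4],[0,0,-0.2,0,0,0,0.4],[0,0,-0.3,0,0,0,0.4],[0,0,-0.5,0,0,0,0.4],[0,0,-0.5,0,0,0,0.4],[0,0,-0.5,0,0,0,0.4]]])

```text
time_s: 39.75
tool_pos: [0.5176, 0.119, 0.2347]
tool_rot: [179.6, -0.3, 84.9]
force: [1.7, -0.4, 0.7]
grip_width: 0.0345
grasp_force: 0.0
```

```bash
python3 -c "
from h import *
from cell import eyes
tell([((.5487,.045,.29),150)])
cv2.imwrite('pics/end.png',eyes.read_camera('scene')['frame'][150:300,220:460,::-1].repeat(3,0).repeat(3,1))"
```

```text
t 39.75 pos [0.5176 0.119  0.2347] rot [179.58  -0.3   84.85] F [ 1.7 -0.4  0.7] M [-0.098 -0.033  0.041] e7 -0.11 q [ 49. -18.] w 0.0345 0.0 v7 0.9
[-0.235, 0.127, -0.185] [0.003, -0.0002, -0.3619]
```

View pics/end.png

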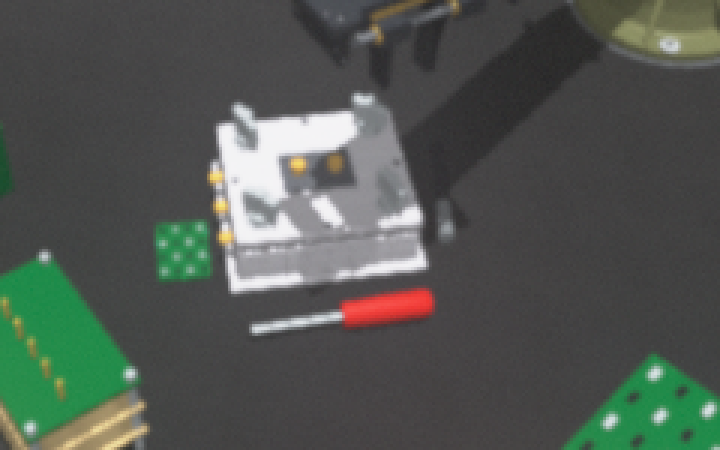

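The final picture shows the gripper clear of the bolts at (390,30). The screwdriver (340,310), small board (183,250) and marker (445,215) have not moved.

```bash
python3 -c "
from cell import env
print(env.sign_off())"
```

```text
the job is handed in; nothing more can be done
None
```

I tightened all four bolts crosswise (a, c, b, d) in two passes, to about 0.235 N m and then about 0.34 N m by joint-torque estimate, released them with nothing around the chamber moved, and handed the job in at about 40 s; it returned no verdict.

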